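# Put away the brazing consumables

## Task

Put the brazing bench in order: stand the brass tip tube in the middle of the round orange canister base, then close the orange cover over it so that the cover sits flat inside the rim of the base. Stand the blue-lidded flux jar upright on the mat with the blue ring, and set the red V-block, groove up, on the mat with the red rectangle, centred in it and lined up with it. Leave the steel collar, the wire brush and the wrench where they are.

Things in the scene. Friction and masses are not known exactly. Their poses are not given: they have to be found in the camera images.
- tube_mid (a point): Tip tube: brass cylinder standing upright, 26 mm diameter, 55 mm high (top 11 mm is 22 mm in diameter), about 0.12 kg. This point is its centre, half-way up; z is its long axis.
- cover_mid (a point): Canister cover: orange plastic cup standing mouth down, closed on top (black disc), open below; outside 54 mm diameter (small ribs near the top), inside 46 mm diameter, 75 mm high, 70 mm deep inside, about 0.1 kg. This point is its centre, half-way up; z points up to the closed top.
- jar_mid (a point): Flux jar: white jar with a blue lid, standing upright, 52 mm diameter, 70 mm high, about 0.25 kg. This point is its centre, half-way up; z points to the lid.
- vblock_mid (a point): V-block: red steel block 60 mm long (its x), 45 mm wide (its y), 45 mm high, with a V groove along x in the top (two flat side walls 12 mm thick, outer faces 45 mm apart), about 0.35 kg. This point is its centre, half-way up; z up.
- base: Canister base: fixed orange round dish, 82 mm outside, 74 mm inside the rim, rim 10 mm high, inner floor 4 mm above the bench, with a brass-coloured spot in the middle. The tube stands on the floor and the cover goes over it inside the rim. Origin: centre of its underside, on the bench.
- jarpad: Jar mat: fixed round dark rubber mat, 90 mm diameter, 4 mm thick, with a blue ring (72 mm) around a white disc. Origin: centre of its underside, on the bench.
- blockpad: Block mat: fixed dark rubber mat 100 mm (its x) by 84 mm (its y), 4 mm thick, with a red rectangular outline, inside 66 mm along x by 51 mm along y: the block's length goes along x. Origin: centre of its underside, on the bench.
- collar: Steel collar, bystander: loose bright ring 44 mm outside, 32 mm inside, 25 mm high. Leave it. Origin: centre of its underside.
- brush: Wire brush, bystander: loose, lying on its side, light wooden back 260 mm long (its x), 38 mm wide over the steel bristles, 26 mm high. Leave it. Origin: under its middle, on the bench.
- wrench: Wrench, bystander: loose, 180 mm long, lying flat beyond the work. Leave it. Origin on the bench.
Things that resemble listed ones, but are neither listed nor needed, are in the scene too. Of the things that look like the part that bears vblock_mid, the largest one is meant.

How it is judged:
By the outcome, as a careful person would: the job done as asked, in the order asked, and still so for the second after the job is handed in, with the robot touching nothing.
It also fails if it takes over 120 s, if anything falls off the work surface, if the arm or the gripper's body presses on something with over 40 N, if the wrist force passes 120 N, or if a joint passes its speed limit or range.

## Robot

A 6-joint arm with a two-finger parallel gripper is mounted at the origin on the work surface. World frame = base frame: x ahead of the robot, y to its left, z up, the work surface at z = 0. Lengths are in m, angles in rad, forces in N, time in s.
With the tool pointing down it reaches from about 0.225 to 0.875 m from the base axis. Payload 3.4 kg.
Tool frame: the origin (TCP) lies on the centre line of the jaws, within the pads' length; the fingertips stand 17 mm ahead of it and the grasp point (between the pads) lies 2 mm behind it; z points along the fingers, y is the line along which they close (so a half turn about z gives the same grasp; the last joint's range is limited). The gripper opens to 85 mm and grips with 20 to 120 N. Pads are 22 mm wide; open, the fingers measure 114 mm over their backs; the gripper's body (76 mm by 85 mm) begins 54 mm behind the grasp point. The pads swing forward as they close: fully open they stand 13 mm farther back than shut.
Start: joints at [1.168, 0.276, 1.505, -0, 1.361, -0.121], TCP at [0.16, 0.552, 0.248] pointing down, gripper open.
Joint ranges: [-2.89, 2.89], [-0.75, 2.08], [0.22, 2.7], [-1.18, 4.32], [0.11, 2.71], [-2.7, 2.7]. Speed limits (rad/s): [2.57, 2.57, 3.14, 3.14, 3.14, 3.14].

## Interface

Orientations are given as a unit quaternion [w, x, y, z].
In Python, from rig import manip gives the robot as it stands.
- The arm moves only by the tool move_arm, never from a script. Its argument "steps" is one flat list of numbers, 7 for each row, row after row: the turn, a rotation vector about the world's x, y, z normalised to -1 to 1, where 1 is 360 degrees, then the shift along the world's x, y, z normalised to -1 to 1, where 1 is 1 m, then the opening, from -1 (shut) to 1 (fully open). A call has exactly 10 rows; each row is the pose to reach, as a shift and turn from the pose commanded when the call began, turning the shorter way round; what a row does not reach only later rows make up. A row lasts 1/10 s, in which the tool goes at most 50 mm and 8.59 degrees, less where a joint would pass 70% of its speed; a pose out of reach is approached as far as the arm can. A call with a number of a shift or a turn outside -1 to 1 is refused whole. A call with a gripper value outside its range is refused whole. The fingers move at their own pace and stop on an object; "squeeze" is the grip in N (left out, the last holds). Time passes only in rows, so rows that repeat a pose let the fingers close, or fill a call up. It gives the time, the measured TCP pose, the force, the opening and the grip force at its end, in the units of the state.
- manip.get_state(): the state, without advancing time (a new reading comes with each control period).
- manip.get_image(name): name is "scene" or "top"; returns a dict with "pixels" (480x640x3 uint8, blue, green, red), "fx", "fy", "cx", "cy" (pixels), "R" (3x3) and "t" (3): a world point X has camera coordinates R X + t. Camera axes: x right, y down, z forward; pixel columns grow to the right and rows downward; lengths in m; the calibration is good to about 2 mm. A picture is of the moment at which its call begins. There is no depth.
- manip.sign_off(): hands the job in; it is judged then, once.
The state is a dict: "clock": time; "qpos": joint angles; "qd": joint speeds; "effort": joint torques, N m; "position": TCP position; "ee_rot": TCP orientation; "contact_force": force on the tool from outside, world axes, zero at the start; "moment": the same for the moment, N m; "width": finger opening in m; "gripper_force": force on a finger pad.
Only numpy, scipy, OpenCV 4.12 (cv2) and the standard library are available. Lean on these libraries where they do the work, as an engineer would, in place of code of your own. Each camera call takes 0.05 s, during which the arm holds its last target. There are 200 camera calls.

## Working session

There is one attempt and no reset: what is moved stays moved. The work goes in short steps, Python scripts to look and compute and a tool call to move; the robot and the scene stay as the last step left them, time stands still between calls to the robot, and variables do not carry over. Pictures are saved under pics/ and viewed, at most 14 in all, crops included, and the job is handed in when it is done.

Besides the shell and the picture viewer there is one more tool, called after "Emit:" as name(argument=value, ...) on one line, values as JSON. move_arm: Moves the arm, as the interface text tells. Scaled input: -1 to 1 covers 1 m each way for a shift and 360 degrees each way for a turn. Its arguments: {"type":"object","properties":{"steps":{"type":"array"},"squeeze":{"type":"number"}},"required":["steps"]}

```bash
mkdir -p pics; ls; python3 - <<'E'
from rig import manip
import cv2,numpy as np
for n in("scene","top"):
    d=manip.get_image(n);cv2.imwrite(f"pics/{n}0.png",d["pixels"])
    np.savez(f"{n}.npz",**{k:np.array(v) for k,v in d.items()})
    print(n,d["fx"],d["fy"],d["cx"],d["cy"],np.array(d["R"]).round(3).tolist(),np.round(d["t"],3),"cam",(-np.array(d["R"]).T@np.array(d["t"])).round(3))
s=manip.get_state();print({k:np.round(v,3).tolist() for k,v in s.items()})
E
```

```text
pics
scene 530.8655325452156 530.8655325452156 313.9732925730155 236.52454453242518 [[0.8, 0.6, -0.009], [0.508, -0.686, -0.521], [-0.318, 0.412, -0.854]] [-0.472 -0.266  1.074] cam [ 0.855 -0.342  0.774]
top 466.41842939869304 466.41842939869304 322.27458879225037 235.86000500126758 [[0.03, -0.999, 0.016], [-0.993, -0.031, -0.113], [0.114, -0.012, -0.993]] [-0.031  0.568  0.711] cam [ 0.485 -0.005  0.772]
{'clock': 0.1, 'qpos': [1.168, 0.277, 1.506, 0.0, 1.361, -0.121], 'qd': [-0.002, -0.001, -0.004, 0.001, 0.001, -0.0], 'effort': [0.002, -41.77, -24.64, 0.0, 0.006, 0.0], 'position': [0.16, 0.552, 0.248], 'ee_rot': [-0.0, 0.14, 0.99, -0.001], 'contact_force': [0.116, 0.18, 0.275], 'moment': [0.003, 0.045, 0.006], 'gripper_force': 0.0, 'width': 0.085}
```

View pics/scene0.png

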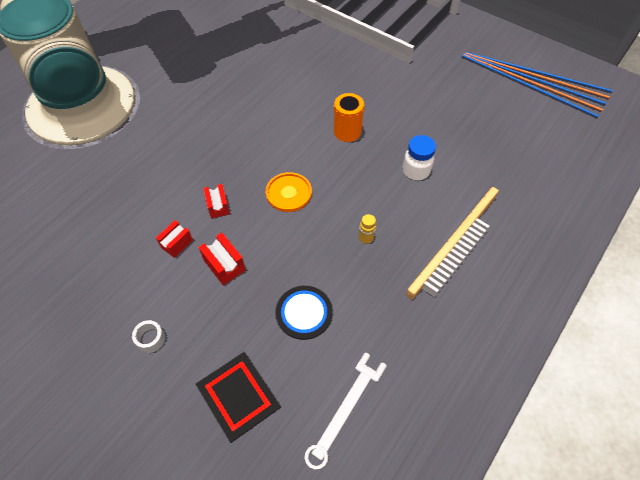

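View pics/top0.png

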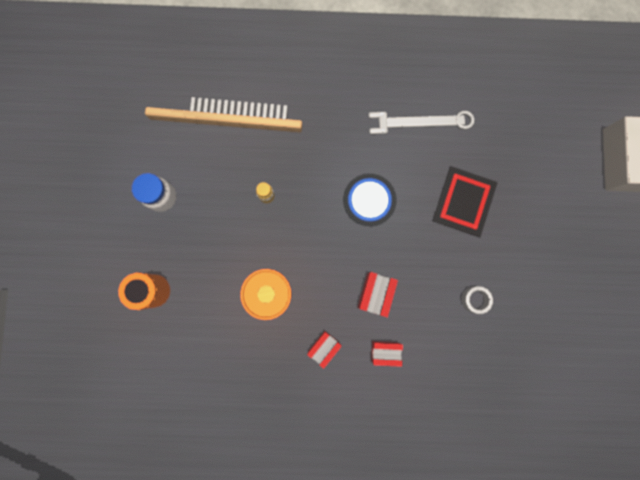

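Top view: the three V-block candidates are at (378,295), (324,350) and (388,354), and the first is the largest. The tube is at (264,191), cover (137,291), jar (148,188), base (266,294), ring mat (370,199), red mat (466,201) and collar (479,300). Next I'll fit silhouettes in both views and check a close crop.

```bash
cat > vis.py <<'E'
import numpy as np,cv2
from scipy.optimize import minimize
def proj(d,P):
    c=P@np.array(d["R"]).T+np.array(d["t"]);return np.c_[d["fx"]*c[:,0]/c[:,2]+d["cx"],d["fy"]*c[:,1]/c[:,2]+d["cy"]]
def cyl(r,z0,z1,r1=None):
    a=np.linspace(0,2*np.pi,48,endpoint=False);f=lambda r,z:np.c_[r*np.cos(a),r*np.sin(a),0*a+z]
    return np.r_[f(r,z0),f(r1 or r,z1)]
def box(lx,ly,z0,z1):
    return np.array([[x*lx/2,y*ly/2,z] for x in(-1,1) for y in(-1,1) for z in(z0,z1)])
def mask(d,kind):
    h=cv2.cvtColor(d["pixels"],cv2.COLOR_BGR2HSV).astype(int);H,S,V=h[...,0],h[...,1],h[...,2]
    m={"red":((H<6)|(H>174))&(S>130)&(V>70),"redgrey":(((H<6)|(H>174))&(S>110)&(V>60))|(V>135),"orange":(H<32)&(S>130)&(V>70),
       "yellow":(H>12)&(H<35)&(S>110)&(V>70),"bluewhite":((H>95)&(H<125)&(S>130)&(V>80))|(V>125),"white":V>140}[kind]
    return m.astype(np.uint8)
def comp(d,kind,uv,hull=True):
    m=cv2.morphologyEx(mask(d,kind),cv2.MORPH_CLOSE,np.ones((3,3)))
    n,l,st,c=cv2.connectedComponentsWithStats(m)
    k=min([i for i in range(1,n) if st[i,4]>40],key=lambda i:np.hypot(*(c[i]-uv)))
    cs,_=cv2.findContours((l==k).astype(np.uint8),0,2)
    out=np.zeros_like(m);cv2.fillPoly(out,[cv2.convexHull(np.vstack(cs))],1);return out
def fit(ds,kind,P,x0,yaw0=None,views=(0,1),tr=None):
    """fit x,y(,yaw) of convex hull P to the silhouettes; x0 world guess"""
    hs=P[:,2].mean();ms=[comp(ds[i],kind,proj(ds[i],np.array([[x0[0],x0[1],hs]]))[0]) for i in views]
    p0=np.array(list(x0[:2])+([] if yaw0 is None else [yaw0]),float)
    def cost(p,full=False):
        w=0 if yaw0 is None else p[2];c,s=np.cos(w),np.sin(w)
        Q=P@np.array([[c,-s,0],[s,c,0],[0,0,1]]).T+[p[0],p[1],0];o=[]
        for i,m in zip(views,ms):
            g=np.zeros((480*1,640),np.uint8);K=4
            ys,xs=np.nonzero(m);x1,y1=xs.min()-15,ys.min()-15;w_,h_=np.ptp(xs)+30,np.ptp(ys)+30
            sub=cv2.resize(m[max(y1,0):y1+h_,max(x1,0):x1+w_],None,fx=K,fy=K,interpolation=cv2.INTER_LINEAR)
            g=np.zeros_like(sub);uv=(proj(ds[i],Q)-[max(x1,0),max(y1,0)]+.5)*K-.5
            cv2.fillConvexPoly(g,cv2.convexHull((uv*16).astype(np.int32)),1,shift=4)
            o.append(1-(g&sub).sum()/max(1,(g|sub).sum()))
        return o if full else sum(o)
    n=len(p0);sx=np.vstack([p0]+[p0+np.eye(n)[i]*[.012,.012,.15][i] for i in range(n)])
    for _ in range(3):
        r=minimize(cost,sx[0],method="Nelder-Mead",options=dict(initial_simplex=sx,xatol=1e-5,fatol=1e-5))
        sx=np.vstack([r.x]+[r.x+np.eye(n)[i]*[-.004,.004,.08][i] for i in range(n)])
    return r.x.round(4),np.round(cost(r.x,True),3)
def back(d,uv,z):
    R,t=np.array(d["R"]),np.array(d["t"]);v=R.T@[(uv[0]-d["cx"])/d["fx"],(uv[1]-d["cy"])/d["fy"],1];o=-R.T@t
    return o+v*(z-o[2])/v[2]
OBJ=dict(tube=("yellow",np.r_[cyl(.013,0,.044),cyl(.011,.044,.055)]),cover=("orange",cyl(.027,0,.075)),jar=("bluewhite",cyl(.026,0,.07)),
 base=("orange",cyl(.041,0,.01)),jarpad=("bluewhite",cyl(.036,.004,.0041)),vblock=("redgrey",box(.06,.045,0,.045)),
 blockpad=("red",box(.071,.056,.004,.0041)),collar=("white",cyl(.022,0,.025)))
E
cat > m1.py <<'E'
from vis import *
ds=[dict(np.load(f"{n}.npz")) for n in("scene","top")]
px=dict(tube=((264,191),.055),cover=((137,291),.075),jar=((148,188),.07),base=((266,294),.01),jarpad=((370,199),.004),vblock=((378,295),.045),blockpad=((466,201),.004),collar=((479,300),.025))
for k,(uv,z) in px.items():
    g=back(ds[1],uv,z);y={"vblock":-1.5+.3,"blockpad":1.2}.get(k)
    for y in ([None] if y is None else [-.3,-1.8,1.2]): print(k,g.round(3)[:2],*fit(ds,*OBJ[k],g,y),*[fit(ds,*OBJ[k],g,y,views=(v,))[0] for v in(0,1)])
im=np.hstack([cv2.resize(ds[1]["pixels"][270:380,300:420],None,fx=3.3,fy=3.3,interpolation=2),cv2.resize(ds[0]["pixels"][180:290,150:270],None,fx=3.3,fy=3.3,interpolation=2)])
cv2.imwrite("pics/crop1.png",im)
E
python3 m1.py
```

```text
tube [0.634 0.079] [0.6382 0.0826] [0.061 0.311] [0.638  0.0833] [0.6394 0.0822]
cover [0.474 0.257] [0.4746 0.2602] [0.049 0.047] [0.4748 0.2611] [0.4745 0.2594]
jar [0.63  0.254] [0.6312 0.2575] [0.08  0.155] [0.6311 0.2575] [0.6296 0.2554]
base [0.474 0.074] [0.4745 0.076 ] [0.043 0.031] [0.4744 0.0776] [0.4744 0.0752]
jarpad [ 0.637 -0.092] [ 0.6369 -0.0901] [0.046 0.064] [ 0.637 -0.089] [ 0.6368 -0.0914]
vblock [ 0.478 -0.103] [ 0.4798 -0.1018 -0.2631] [0.036 0.132] [ 0.4797 -0.101  -0.2666] [ 0.4795 -0.1047 -0.2577]
vblock [ 0.478 -0.103] [ 0.4795 -0.1027 -0.2721] [0.069 0.099] [ 0.4793 -0.1003 -2.1342] [ 0.4793 -0.1047 -0.257 ]
vblock [ 0.478 -0.103] [ 0.48   -0.1022  0.9023] [0.263 0.323] [ 0.4793 -0.1005  1.024 ] [ 0.4792 -0.1046 -0.2698]
blockpad [ 0.639 -0.254] [ 0.6389 -0.2538 -0.3009] [0.233 0.27 ] [ 0.641  -0.2535 -0.325 ] [ 0.6357 -0.2528 -0.2932]
blockpad [ 0.639 -0.254] [ 0.645  -0.2532 -1.8118] [0.328 0.341] [ 0.6456 -0.252  -1.7518] [ 0.6339 -0.2507 -1.9823]
blockpad [ 0.639 -0.254] [ 0.6463 -0.2533  1.2365] [0.328 0.342] [ 0.6465 -0.2522  1.1219] [ 0.6329 -0.2504  1.1844]
collar [ 0.475 -0.267] [ 0.4753 -0.2667] [0.272 0.179] [ 0.4702 -0.264 ] [ 0.4759 -0.2696]
```

View pics/crop1.png

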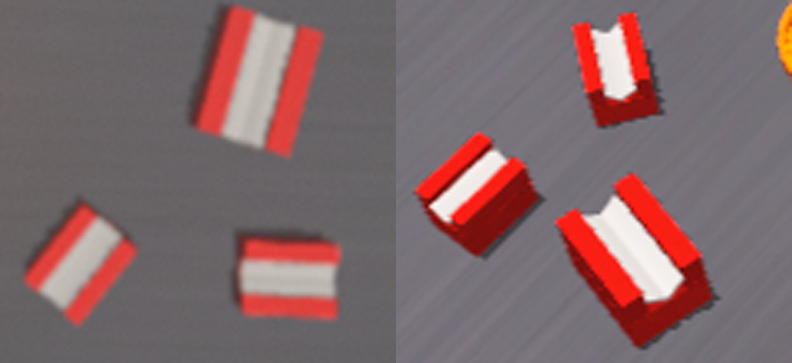

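The crop confirms the largest block (top crop (260,80), scene crop (635,260)) with its groove up. Its neighbours are clearly smaller. The red mat fit is poor, so I'll refine it.

```bash
cat > m2.py <<'E'
from vis import *
ds=[dict(np.load(f"{n}.npz")) for n in("scene","top")]
for d,uv,sl in((ds[0],(238,396),(350,445,190,285)),(ds[1],(466,201),(160,242,428,502))):
    h=cv2.cvtColor(d["pixels"],cv2.COLOR_BGR2HSV).astype(int)
    for nm,m in(("red",((h[...,0]<8)|(h[...,0]>172))&(h[...,1]>110)&(h[...,2]>60)),("mat",(h[...,2]<60)|(h[...,1]>110))):
        z=np.zeros(m.shape,bool);a,b,c,e=sl;z[a:b,c:e]=m[a:b,c:e]
        ys,xs=np.nonzero(cv2.morphologyEx(z.astype(np.uint8),cv2.MORPH_OPEN,np.ones((2,2))))
        W=np.array([back(d,p,.004)[:2] for p in np.c_[xs,ys]])
        (cx,cy),(w,l),ang=cv2.minAreaRect((W*1000).astype(np.float32));print(nm,len(xs),round(cx,1),round(cy,1),round(w,1),round(l,1),round(np.deg2rad(ang),3))
    print(h[uv[1],uv[0]], h[sl[0]+2,sl[2]+2])
E
python3 m2.py
```

```text
red 995 641.0 -249.9 64.9 79.6 1.26
mat 4013 642.2 -250.2 83.1 100.0 1.257
[ 8 21 48] [135  17 122]
red 896 637.6 -253.8 66.7 82.3 1.259
mat 952 637.1 -256.1 71.4 91.6 1.26
[13 29 61] [150   7 103]
```

Measured, with both views agreeing to about 2 mm:

| Item | x, y (m) | Yaw (rad) |
|---|---|---|
| tube | .6382, .083 | – |
| base | .4745, .0763 | – |
| cover | .4747, .260 | – |
| jar | .630, .2565 | – |
| jar mat | .637, -.090 | – |
| block | .480, -.1025 | -0.265 |
| block mat | .6395, -.252 | -0.312 |

The start tool y is at 1.29 rad, already close to the block's y axis. I'll go over the tube first.

Emit:
move_arm(steps=[0, 0, 0, 0.03, -0.03, 0, 1, 0, 0, 0, 0.478, -0.469, -0.098, 1, 0, 0, 0, 0.478, -0.469, -0.098, 1, 0, 0, 0, 0.478, -0.469, -0.098, 1, 0, 0, 0, 0.478, -0.469, -0.098, 1, 0, 0, 0, 0.478, -0.469, -0.098, 1, 0, 0, 0, 0.478, -0.469, -0.098, 1, 0, 0, 0, 0.478, -0.469, -0.098, 1, 0, 0, 0, 0.478, -0.469, -0.098, 1, 0, 0, 0, 0.478, -0.469, -0.098, 1], squeeze=30)

```text
clock: 1.1
position: [0.5084, 0.2095, 0.1783]
ee_rot: [-0.0, 0.141, 0.99, 0.0]
contact_force: [0.6, 0.3, -0.3]
width: 0.0851
gripper_force: 0.0
```

Emit:
move_arm(steps=[0, 0, 0, 0.12, -0.117, -0.028, 1, 0, 0, 0, 0.12, -0.117, -0.028, 1, 0, 0, 0, 0.12, -0.117, -0.028, 1, 0, 0, 0, 0.12, -0.117, -0.028, 1, 0, 0, 0, 0.12, -0.117, -0.028, 1, 0, 0, 0, 0.12, -0.117, -0.028, 1, 0, 0, 0, 0.12, -0.117, -0.028, 1, 0, 0, 0, 0.12, -0.117, -0.028, 1, 0, 0, 0, 0.12, -0.117, -0.028, 1, 0, 0, 0, 0.12, -0.117, -0.028, 1])

```text
clock: 2.1
position: [0.6271, 0.095, 0.1513]
ee_rot: [0.0, 0.14, 0.99, 0.0]
contact_force: [0.5, 0.7, -0.1]
width: 0.0853
gripper_force: 0.0
```

Emit:
move_arm(steps=[0, 0, 0, 0.011, -0.012, 0, 1, 0, 0, 0, 0.011, -0.012, -0.04, 1, 0, 0, 0, 0.011, -0.012, -0.08, 1, 0, 0, 0, 0.011, -0.012, -0.105, 1, 0, 0, 0, 0.011, -0.012, -0.118, 1, 0, 0, 0, 0.011, -0.012, -0.118, 0, 0, 0, 0, 0.011, -0.012, -0.118, -1, 0, 0, 0, 0.011, -0.012, -0.118, -1, 0, 0, 0, 0.011, -0.012, -0.118, -1, 0, 0, 0, 0.011, -0.012, -0.118, -1], squeeze=30)

```text
clock: 3.1
position: [0.6396, 0.0822, 0.0346]
ee_rot: [0.002, 0.14, 0.99, 0.0]
contact_force: [1.3, -0.9, 5.9]
width: 0.0247
gripper_force: 29.9
```

```bash
cat > snap.py <<'E'
import sys
from vis import *
from rig import manip
# usage: tag x y z half
def snap(tag,X,half=50,save=True):
    ds=[];o=[]
    for n in("scene","top"):
        d=manip.get_image(n);ds.append(d);u,v=proj(d,np.array([X],float))[0].astype(int)
        p=cv2.copyMakeBorder(d["pixels"],half,half,half,half,cv2.BORDER_CONSTANT);o.append(cv2.resize(p[v:v+2*half,u:u+2*half],(400,400),interpolation=2))
    if save: cv2.imwrite(f"pics/{tag}.png",np.hstack(o))
    s=manip.get_state();print({k:np.round(s[k],4).tolist() for k in("clock","position","ee_rot","width","gripper_force","contact_force")})
    return ds
if __name__=="__main__": snap(sys.argv[1],list(map(float,sys.argv[2:5])),int(sys.argv[5]))
E
python3 snap.py g1 .638 .083 .03 55
```

```text
{'clock': 3.2, 'position': [0.6396, 0.0822, 0.0346], 'ee_rot': [0.0016, 0.1404, 0.9901, 0.0003], 'width': 0.0249, 'gripper_force': 30.0327, 'contact_force': [-0.2565, -0.1113, 5.8747]}
```

View pics/g1.png

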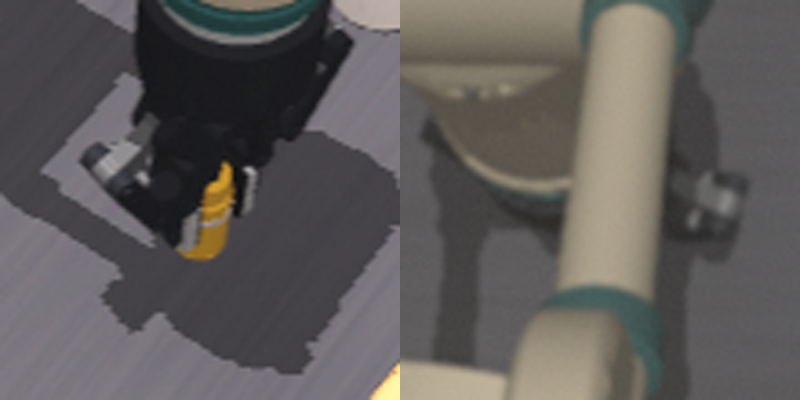

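The tube is gripped upright (scene crop (210,220)). Now lift it and carry it over the base.

Emit:
move_arm(steps=[0, 0, 0, 0, 0, 0.01, -1, 0, 0, 0, 0, 0, 0.03, -1, 0, 0, 0, 0, 0, 0.05, -1, 0, 0, 0, -0.03, -0.001, 0.05, -1, 0, 0, 0, -0.07, -0.003, 0.05, -1, 0, 0, 0, -0.11, -0.005, 0.05, -1, 0, 0, 0, -0.14, -0.006, 0.05, -1, 0, 0, 0, -0.16, -0.006, 0.05, -1, 0, 0, 0, -0.164, -0.006, 0.05, -1, 0, 0, 0, -0.164, -0.006, 0.05, -1])

```text
clock: 4.2
position: [0.4747, 0.0762, 0.0834]
ee_rot: [0.001, 0.14, 0.99, 0.0]
contact_force: [0.6, -0.3, -1.7]
width: 0.025
gripper_force: 29.7
```

```bash
python3 snap.py g2 .4745 .076 .05 55
```

```text
{'clock': 4.3, 'position': [0.4765, 0.0762, 0.0834], 'ee_rot': [0.0014, 0.1404, 0.9901, 0.0003], 'width': 0.0244, 'gripper_force': 29.6921, 'contact_force': [-0.6632, 0.0184, -1.2131]}
```

View pics/g2.png

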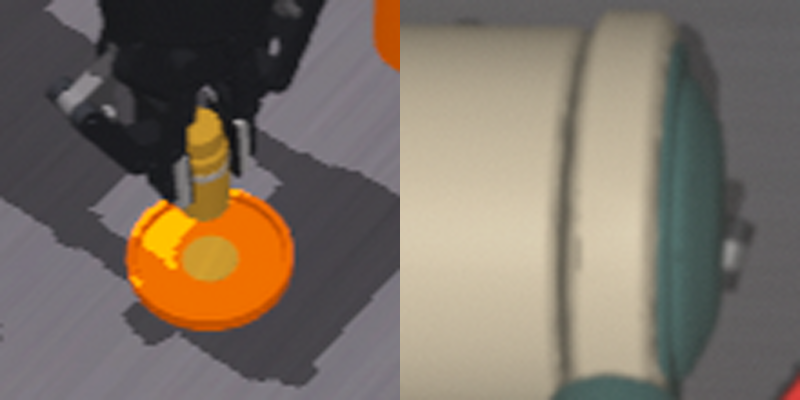

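```bash
python3 - <<'E'
from vis import *
d=dict(np.load("scene.npz"));u,v=proj(d,np.array([[.4745,.076,.05]]))[0].astype(int)
f=lambda a,b:(u-55+a/3.636,v-55+b/3.636)
for a,b,z in((208,213,.0488),(208,211,.0488),(210,259,.004)):print(back(d,f(a,b),z).round(4))
Q=cyl(.013,.0488,.0489)+[.4765,.0762,0];p=(proj(d,Q)-[u-55,v-55])*3.636;print(p.min(0),p.max(0))
E
```

```text
[0.4807 0.0728 0.0488]
[0.48   0.0738 0.0488]
[0.476  0.0768 0.004 ]
[177.82780446 182.33027544] [232.86006532 226.22958622]
```

The tube hangs upright over the brass spot (scene crop (208,213)), about 1–2 mm off in x. I'll shift slightly, lower and release it.

Emit:
move_arm(steps=[0, 0, 0, -0.001, 0, -0.01, -1, 0, 0, 0, -0.001, 0, -0.025, -1, 0, 0, 0, -0.001, 0, -0.036, -1, 0, 0, 0, -0.001, 0, -0.041, -1, 0, 0, 0, -0.001, 0, -0.0435, -1, 0, 0, 0, -0.001, 0, -0.0445, -1, 0, 0, 0, -0.001, 0, -0.0445, -1, 0, 0, 0, -0.001, 0, -0.0445, -0.2, 0, 0, 0, -0.001, 0, -0.0445, 0.2, 0, 0, 0, -0.001, 0, -0.0445, 0.2])

```text
clock: 5.3
position: [0.4738, 0.0762, 0.0385]
ee_rot: [0.0, 0.14, 0.99, 0.0]
contact_force: [0.2, -0.2, -0.6]
width: 0.0516
gripper_force: 0.0
```

Emit:
move_arm(steps=[0, 0, 0, 0, 0, 0, 1, 0, 0, 0, 0, 0, 0.02, 1, 0, 0, 0, 0, 0, 0.06, 1, 0, 0, 0, 0, 0, 0.1, 1, 0, 0, 0, 0, 0.05, 0.11, 1, 0, 0, 0, 0, 0.1, 0.11, 1, 0, 0, 0, 0, 0.15, 0.11, 1, 0, 0, 0, 0, 0.18, 0.11, 1, 0, 0, 0, 0, 0.183, 0.11, 1, 0, 0, 0, 0, 0.183, 0.11, 1])

```text
clock: 6.3
position: [0.4731, 0.2597, 0.1481]
ee_rot: [-0.0, 0.139, 0.99, -0.0]
contact_force: [0.4, 0.2, -0.3]
width: 0.0852
gripper_force: 0.0
```

```bash
cat > m3.py <<'E'
from snap import *
ds=snap("p1",(.4745,.076,.02),30)
for d,k in zip(ds,"st"):np.savez(k+"1.npz",pixels=d["pixels"])
for v in(0,1):
    try: print(v,"base",*fit(ds,*OBJ["base"],(.4745,.076),views=(v,)))
    except Exception as e: print(e)
E
python3 m3.py
```

```text
{'clock': 6.4, 'position': [0.4732, 0.2582, 0.1481], 'ee_rot': [-0.0003, 0.1406, 0.9901, -0.0005], 'width': 0.0852, 'gripper_force': 0.0, 'contact_force': [-0.0574, -0.4674, -0.5255]}
0 base [0.474  0.0779] [0.056]
1 base [0.4744 0.0752] [0.019]
```

View pics/p1.png

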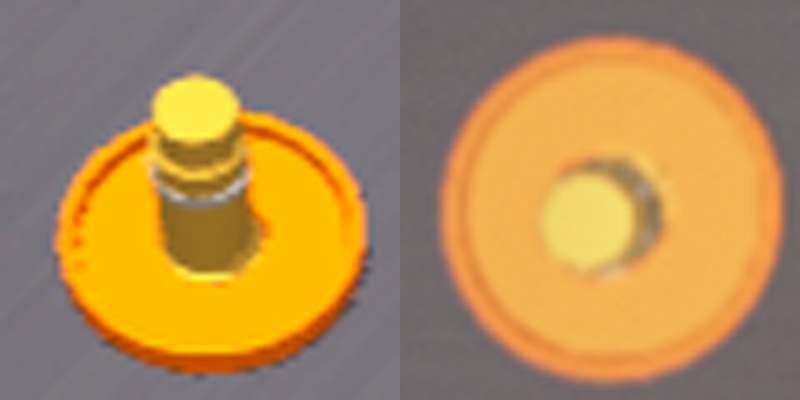

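```bash
python3 - <<'E'
from vis import *
for n,a,b in(("scene",197,108),("top",188,220)):
    d=dict(np.load(n+".npz"));u,v=proj(d,np.array([[.4745,.076,.02]]))[0].astype(int)
    print(n,back(d,(u-30+a/6.667,v-30+b/6.667),.059).round(4))
E
```

```text
scene [0.474  0.0777 0.059 ]
top [0.4718 0.0745 0.059 ]
```

The tube stands in the middle of the base (scene crop top at (197,108), upright), within about 1.5 mm. Now the cover.

Emit:
move_arm(steps=[0, 0, 0, 0.0015, 0.002, -0.02, 1, 0, 0, 0, 0.0015, 0.002, -0.05, 1, 0, 0, 0, 0.0015, 0.002, -0.08, 1, 0, 0, 0, 0.0015, 0.002, -0.1, 1, 0, 0, 0, 0.0015, 0.002, -0.109, 1, 0, 0, 0, 0.0015, 0.002, -0.111, 1, 0, 0, 0, 0.0015, 0.002, -0.111, 0.3, 0, 0, 0, 0.0015, 0.002, -0.111, -1, 0, 0, 0, 0.0015, 0.002, -0.111, -1, 0, 0, 0, 0.0015, 0.002, -0.111, -1], squeeze=30)

```text
clock: 7.4
position: [0.476, 0.2613, 0.0387]
ee_rot: [0.001, 0.14, 0.99, 0.001]
contact_force: [0.4, -1.4, 6.2]
width: 0.053
gripper_force: 32.1
```

Emit:
move_arm(steps=[0, 0, 0, 0, 0, 0.01, -1, 0, 0, 0, 0, 0, 0.035, -1, 0, 0, 0, 0, 0, 0.065, -1, 0, 0, 0, 0, 0, 0.085, -1, 0, 0, 0, 0, -0.03, 0.09, -1, 0, 0, 0, 0, -0.07, 0.09, -1, 0, 0, 0, 0, -0.11, 0.09, -1, 0, 0, 0, 0, -0.145, 0.09, -1, 0, 0, 0, 0, -0.172, 0.09, -1, 0, 0, 0, 0, -0.184, 0.09, -1])

```text
clock: 8.4
position: [0.4747, 0.0754, 0.1278]
ee_rot: [0.0, 0.141, 0.99, -0.0]
contact_force: [0.2, 0.3, -1.2]
width: 0.0532
gripper_force: 32.0
```

```bash
python3 snap.py c1 .4745 .076 .07 60
```

```text
{'clock': 8.5, 'position': [0.475, 0.0763, 0.1277], 'ee_rot': [0.0002, 0.1416, 0.9899, 0.0002], 'width': 0.053, 'gripper_force': 32.0184, 'contact_force': [0.1689, 0.3311, -1.0074]}
```

View pics/c1.png

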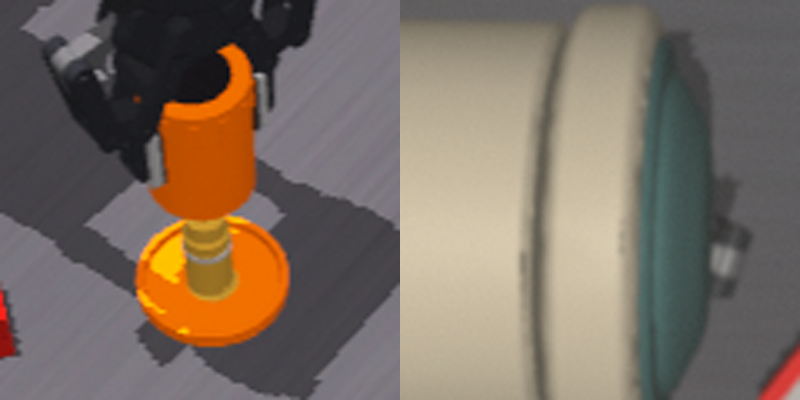

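The cover is upright (scene crop (205,150)) and centred above the tube (207,240). Lower it and watch the force.

Emit:
move_arm(steps=[0, 0, 0, 0, 0, -0.008, -1, 0, 0, 0, 0, 0, -0.02, -1, 0, 0, 0, 0, 0, -0.035, -1, 0, 0, 0, 0, 0, -0.05, -1, 0, 0, 0, 0, 0, -0.063, -1, 0, 0, 0, 0, 0, -0.073, -1, 0, 0, 0, 0, 0, -0.079, -1, 0, 0, 0, 0, 0, -0.082, -1, 0, 0, 0, 0, 0, -0.084, -1, 0, 0, 0, 0, 0, -0.084, -1])

```text
clock: 9.5
position: [0.4752, 0.0773, 0.0435]
ee_rot: [0.0, 0.14, 0.99, 0.0]
contact_force: [-0.2, 0.0, -1.1]
width: 0.0528
gripper_force: 32.0
```

Emit:
move_arm(steps=[0, 0, 0, 0, 0, -0.0005, -1, 0, 0, 0, 0, 0, -0.001, -1, 0, 0, 0, 0, 0, -0.0015, -1, 0, 0, 0, 0, 0, -0.0015, -1, 0, 0, 0, 0, 0, -0.0015, 0.4, 0, 0, 0, 0, 0, -0.0015, 1, 0, 0, 0, 0, 0, -0.0015, 1, 0, 0, 0, 0, 0, 0.015, 1, 0, 0, 0, 0, 0, 0.04, 1, 0, 0, 0, 0, 0, 0.07, 1])

```text
clock: 10.5
position: [0.4741, 0.0771, 0.1132]
ee_rot: [-0.001, 0.14, 0.99, -0.0]
contact_force: [-0.3, 0.0, -0.4]
width: 0.0855
gripper_force: 0.0
```

Emit:
move_arm(steps=[0, 0, 0, 0.01, 0.01, 0.03, 1, 0, 0, 0, 0.155, 0.18, 0.05, 1, 0, 0, 0, 0.155, 0.18, 0.05, 1, 0, 0, 0, 0.155, 0.18, 0.05, 1, 0, 0, 0, 0.155, 0.18, 0.05, 1, 0, 0, 0, 0.155, 0.18, 0.05, 1, 0, 0, 0, 0.155, 0.18, 0.05, 1, 0, 0, 0, 0.155, 0.18, 0.05, 1, 0, 0, 0, 0.155, 0.18, 0.05, 1, 0, 0, 0, 0.155, 0.18, 0.05, 1])

```text
clock: 11.5
position: [0.6291, 0.256, 0.1634]
ee_rot: [-0.0, 0.141, 0.99, -0.0]
contact_force: [0.4, -0.1, 0.7]
width: 0.0853
gripper_force: 0.0
```

```bash
python3 snap.py c2 .4745 .076 .04 45
```

```text
{'clock': 11.6, 'position': [0.6294, 0.2562, 0.1637], 'ee_rot': [-0.0001, 0.1409, 0.99, -0.0], 'width': 0.0853, 'gripper_force': 0.0, 'contact_force': [-0.4584, -0.6672, -0.4777]}
```

View pics/c2.png

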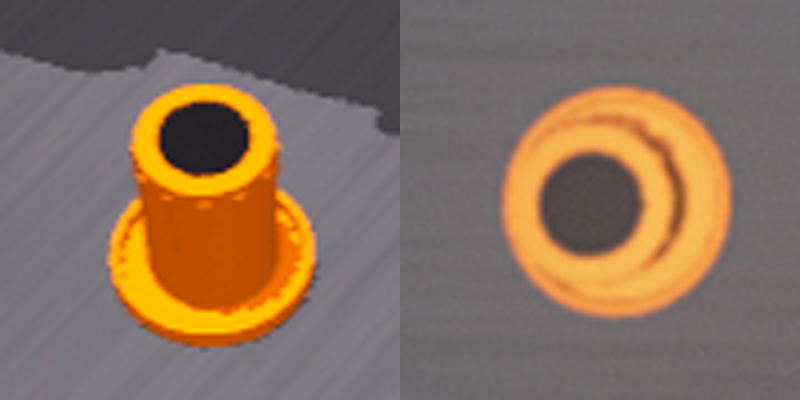

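The cover sits upright inside the rim (scene crop (205,137), top crop (590,203)). Now the jar.

Emit:
move_arm(steps=[0, 0, 0, 0.001, 0.0005, -0.03, 1, 0, 0, 0, 0.001, 0.0005, -0.07, 1, 0, 0, 0, 0.001, 0.0005, -0.1, 1, 0, 0, 0, 0.001, 0.0005, -0.12, 1, 0, 0, 0, 0.001, 0.0005, -0.125, 1, 0, 0, 0, 0.001, 0.0005, -0.125, 1, 0, 0, 0, 0.001, 0.0005, -0.125, 0.3, 0, 0, 0, 0.001, 0.0005, -0.125, -1, 0, 0, 0, 0.001, 0.0005, -0.125, -1, 0, 0, 0, 0.001, 0.0005, -0.125, -1], squeeze=40)

```text
clock: 12.6
position: [0.632, 0.2578, 0.0405]
ee_rot: [0.001, 0.14, 0.99, 0.001]
contact_force: [-0.6, -0.2, 6.0]
width: 0.0505
gripper_force: 41.3
```

Emit:
move_arm(steps=[0, 0, 0, 0, 0, 0.01, -1, 0, 0, 0, 0, 0, 0.03, -1, 0, 0, 0, 0, -0.01, 0.05, -1, 0, 0, 0, 0.001, -0.03, 0.06, -1, 0, 0, 0, 0.002, -0.06, 0.06, -1, 0, 0, 0, 0.003, -0.1, 0.06, -1, 0, 0, 0, 0.003, -0.14, 0.06, -1, 0, 0, 0, 0.004, -0.18, 0.06, -1, 0, 0, 0, 0.004, -0.21, 0.06, -1, 0, 0, 0, 0.005, -0.23, 0.06, -1])

```text
clock: 13.6
position: [0.635, 0.0239, 0.0981]
ee_rot: [-0.001, 0.142, 0.99, -0.001]
contact_force: [-0.1, -0.9, -3.1]
width: 0.05
gripper_force: 42.5
```

Emit:
move_arm(steps=[0, 0, 0, 0, -0.02, 0, -1, 0, 0, 0, 0.001, -0.05, 0, -1, 0, 0, 0, 0.001, -0.08, 0, -1, 0, 0, 0, 0.0015, -0.1, 0, -1, 0, 0, 0, 0.0015, -0.113, 0, -1, 0, 0, 0, 0.0015, -0.117, 0, -1, 0, 0, 0, 0.0015, -0.117, 0, -1, 0, 0, 0, 0.0015, -0.117, -0.01, -1, 0, 0, 0, 0.0015, -0.117, -0.02, -1, 0, 0, 0, 0.0015, -0.117, -0.02, -1])

```text
clock: 14.6
position: [0.6358, -0.0879, 0.0759]
ee_rot: [-0.002, 0.14, 0.99, 0.0]
contact_force: [-0.2, 0.0, -2.8]
width: 0.05
gripper_force: 42.5
```

```bash
python3 snap.py j1 .637 -.09 .04 55
```

```text
{'clock': 14.7, 'position': [0.637, -0.0885, 0.0775], 'ee_rot': [-0.0009, 0.14, 0.9902, 0.0002], 'width': 0.05, 'gripper_force': 42.4821, 'contact_force': [0.3039, -0.4042, -3.501]}
```

View pics/j1.png

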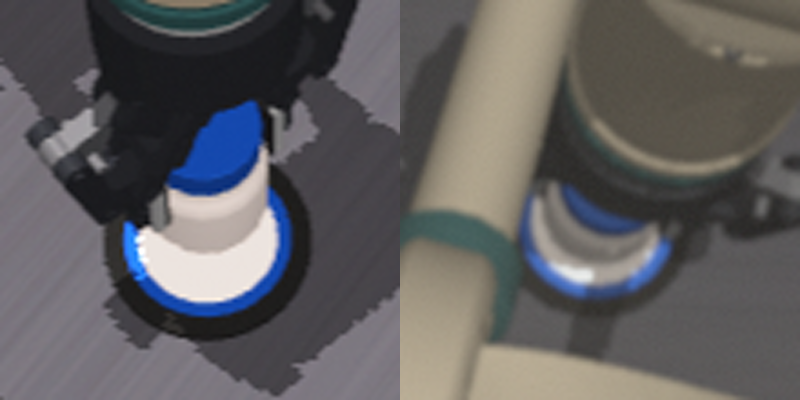

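The jar is held upright over the ring mat (scene crop (215,180)). Lower it 33 mm and release.

Emit:
move_arm(steps=[0, 0, 0, 0, -0.001, -0.008, -1, 0, 0, 0, 0, -0.001, -0.018, -1, 0, 0, 0, 0, -0.001, -0.025, -1, 0, 0, 0, 0, -0.001, -0.029, -1, 0, 0, 0, 0, -0.001, -0.031, -1, 0, 0, 0, 0, -0.001, -0.032, -1, 0, 0, 0, 0, -0.001, -0.032, -1, 0, 0, 0, 0, -0.001, -0.032, -1, 0, 0, 0, 0, -0.001, -0.032, -1, 0, 0, 0, 0, -0.001, -0.032, -1])

```text
clock: 15.7
position: [0.6376, -0.0904, 0.0467]
ee_rot: [0.0, 0.14, 0.99, 0.0]
contact_force: [-0.3, 0.3, -3.0]
width: 0.0501
gripper_force: 42.5
```

Emit:
move_arm(steps=[0, 0, 0, 0, 0, -0.001, -1, 0, 0, 0, 0, 0, -0.002, -1, 0, 0, 0, 0, 0, -0.0025, -1, 0, 0, 0, 0, 0, -0.0025, -1, 0, 0, 0, 0, 0, -0.0025, 0.4, 0, 0, 0, 0, 0, -0.0025, 1, 0, 0, 0, 0, 0, -0.0025, 1, 0, 0, 0, 0, 0, 0.015, 1, 0, 0, 0, 0, 0, 0.04, 1, 0, 0, 0, 0, 0, 0.07, 1])

```text
clock: 16.7
position: [0.6368, -0.0902, 0.116]
ee_rot: [-0.001, 0.14, 0.99, 0.0]
contact_force: [-0.7, -0.0, -0.0]
width: 0.0855
gripper_force: 0.0
```

Emit:
move_arm(steps=[0, 0, 0.001, -0.01, -0.001, 0.03, 1, 0, 0, 0.003, -0.157, -0.012, 0.05, 1, 0, 0, 0.003, -0.157, -0.012, 0.05, 1, 0, 0, 0.003, -0.157, -0.012, 0.05, 1, 0, 0, 0.003, -0.157, -0.012, 0.05, 1, 0, 0, 0.003, -0.157, -0.012, 0.05, 1, 0, 0, 0.003, -0.157, -0.012, 0.05, 1, 0, 0, 0.003, -0.157, -0.012, 0.05, 1, 0, 0, 0.003, -0.157, -0.012, 0.05, 1, 0, 0, 0.003, -0.157, -0.012, 0.05, 1])

```text
clock: 17.7
position: [0.4811, -0.1023, 0.1659]
ee_rot: [-0.0, 0.131, 0.991, 0.0]
contact_force: [0.1, -0.0, 0.0]
width: 0.0852
gripper_force: 0.0
```

```bash
python3 snap.py j2 .637 -.09 .03 45
```

```text
{'clock': 17.8, 'position': [0.4808, -0.1023, 0.166], 'ee_rot': [-0.0002, 0.1309, 0.9914, 0.0001], 'width': 0.0856, 'gripper_force': 0.0, 'contact_force': [0.0898, 0.1602, -0.1575]}
```

View pics/j2.png

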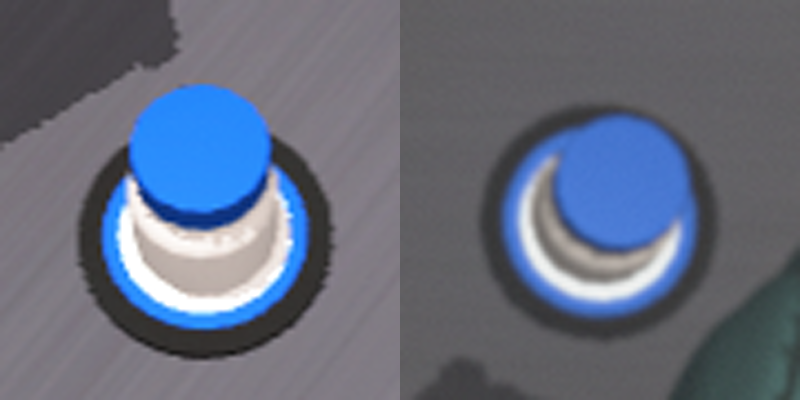

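The jar stands upright, centred on its mat (scene crop (203,215), top crop (605,215)). Next is the block. The tool's y axis is now at 1.308 rad against 1.306 wanted.

Emit:
move_arm(steps=[0, 0, 0, -0.0005, 0, -0.03, 1, 0, 0, 0, -0.0005, 0, -0.07, 1, 0, 0, 0, -0.0005, 0, -0.105, 1, 0, 0, 0, -0.0005, 0, -0.13, 1, 0, 0, 0, -0.0005, 0, -0.14, 1, 0, 0, 0, -0.0005, 0, -0.141, 1, 0, 0, 0, -0.0005, 0, -0.141, 0.3, 0, 0, 0, -0.0005, 0, -0.141, -1, 0, 0, 0, -0.0005, 0, -0.141, -1, 0, 0, 0, -0.0005, 0, -0.141, -1], squeeze=60)

```text
clock: 18.8
position: [0.4811, -0.1028, 0.0268]
ee_rot: [0.002, 0.131, 0.991, -0.0]
contact_force: [-1.0, -0.8, 5.1]
width: 0.0443
gripper_force: 62.4
```

Emit:
move_arm(steps=[0, 0, 0, 0, 0, 0.01, -1, 0, 0, 0, 0, 0, 0.03, -1, 0, 0, 0, 0, 0, 0.05, -1, 0, 0, -0.002, 0.02, -0.019, 0.06, -1, 0, 0, -0.004, 0.045, -0.042, 0.06, -1, 0, 0, -0.006, 0.075, -0.07, 0.06, -1, 0, 0, -0.0078, 0.105, -0.098, 0.06, -1, 0, 0, -0.0078, 0.135, -0.126, 0.06, -1, 0, 0, -0.0078, 0.153, -0.143, 0.06, -1, 0, 0, -0.0078, 0.159, -0.149, 0.06, -1])

```text
clock: 19.8
position: [0.6406, -0.2534, 0.0851]
ee_rot: [0.001, 0.156, 0.988, -0.0]
contact_force: [-1.7, 0.3, -3.1]
width: 0.0441
gripper_force: 61.8
```

Emit:
move_arm(steps=[0, 0, 0, 0, 0, -0.01, -1, 0, 0, 0, 0, 0, -0.02, -1, 0, 0, 0, 0, 0, -0.03, -1, 0, 0, 0, 0, 0, -0.035, -1, 0, 0, 0, 0, 0, -0.038, -1, 0, 0, 0, 0, 0, -0.04, -1, 0, 0, 0, 0, 0, -0.04, -1, 0, 0, 0, 0, 0, -0.04, -1, 0, 0, 0, 0, 0, -0.04, -1, 0, 0, 0, 0, 0, -0.04, -1])

```text
clock: 20.8
position: [0.6392, -0.2515, 0.0457]
ee_rot: [0.0, 0.155, 0.988, -0.0]
contact_force: [-0.4, 0.1, -3.5]
width: 0.0441
gripper_force: 61.8
```

```bash
python3 snap.py b1 .6395 -.252 .03 50
```

```text
{'clock': 20.9, 'position': [0.639, -0.2514, 0.0456], 'ee_rot': [0.0002, 0.1554, 0.9879, -0.0], 'width': 0.0439, 'gripper_force': 61.8014, 'contact_force': [-1.5891, 0.4237, -2.3432]}
```

View pics/b1.png

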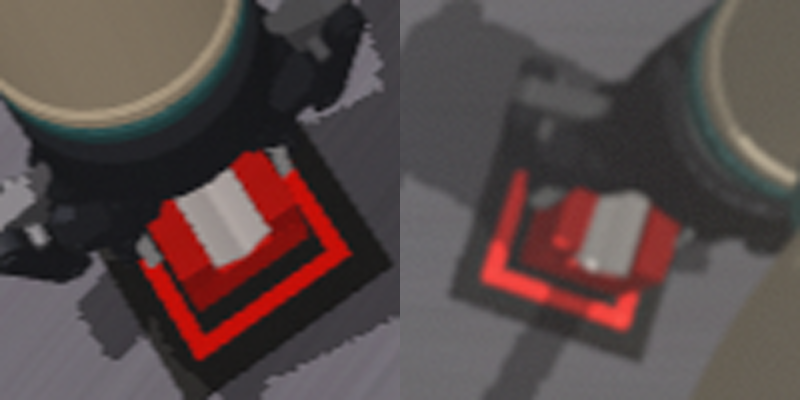

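The block is level, groove up and in line with the outline (scene crop (225,220)). Its underside is about 15 mm above the mat. Lower and release.

Emit:
move_arm(steps=[0, 0, 0, 0, 0, -0.005, -1, 0, 0, 0, 0, 0, -0.009, -1, 0, 0, 0, 0, 0, -0.012, -1, 0, 0, 0, 0, 0, -0.0135, -1, 0, 0, 0, 0, 0, -0.0145, -1, 0, 0, 0, 0, 0, -0.015, -1, 0, 0, 0, 0, 0, -0.015, -1, 0, 0, 0, 0, 0, -0.015, -1, 0, 0, 0, 0, 0, -0.015, -1, 0, 0, 0, 0, 0, -0.015, -1])

```text
clock: 21.9
position: [0.639, -0.2513, 0.0308]
ee_rot: [0.0, 0.155, 0.988, -0.0]
contact_force: [-2.1, 1.4, 3.2]
width: 0.0441
gripper_force: 62.4
```

Contact made. Release, rise and retreat toward the base, clear of both views.

Emit:
move_arm(steps=[0, 0, 0, 0, 0, 0, 0.2, 0, 0, 0, 0, 0, 0, 1, 0, 0, 0, 0, 0, 0, 1, 0, 0, 0, 0, 0, 0, 1, 0, 0, 0, 0, 0, 0.02, 1, 0, 0, 0, 0, 0, 0.05, 1, 0, 0, 0, 0, 0, 0.09, 1, 0, 0, 0, 0, 0, 0.13, 1, 0, 0, 0, -0.03, -0.01, 0.16, 1, 0, 0, 0, -0.06, -0.02, 0.18, 1])

```text
clock: 22.9
position: [0.5798, -0.2718, 0.2131]
ee_rot: [0.002, 0.155, 0.988, -0.001]
contact_force: [-0.6, -0.9, 0.4]
width: 0.0853
gripper_force: 0.0
```

Emit:
move_arm(steps=[0, 0, 0, -0.3, -0.1, 0.05, 1, 0, 0, 0, -0.3, -0.1, 0.05, 1, 0, 0, 0, -0.3, -0.1, 0.05, 1, 0, 0, 0, -0.3, -0.1, 0.05, 1, 0, 0, 0, -0.3, -0.1, 0.05, 1, 0, 0, 0, -0.3, -0.1, 0.05, 1, 0, 0, 0, -0.3, -0.1, 0.05, 1, 0, 0, 0, -0.3, -0.1, 0.05, 1, 0, 0, 0, -0.3, -0.1, 0.05, 1, 0, 0, 0, -0.3, -0.1, 0.05, 1])

```text
clock: 23.9
position: [0.2799, -0.371, 0.2601]
ee_rot: [0.0, 0.155, 0.988, 0.0]
contact_force: [0.7, 0.2, 0.3]
width: 0.0854
gripper_force: 0.0
```

```bash
cat > m4.py <<'E'
from snap import *
import sys
ds=snap(sys.argv[1],(.6395,-.252,.03),40)
cv2.imwrite("pics/top_"+sys.argv[1]+".png",ds[1]["pixels"])
B=("redgrey",box(.06,.045,.004,.049))
# block top face: red+grey at the top; mat by dark/red pixels
for d,sl in((ds[0],(350,445,190,285)),(ds[1],(160,242,428,502))):
    u,v=proj(d,np.array([[.6395,-.252,.049]]))[0];h=cv2.cvtColor(d["pixels"],cv2.COLOR_BGR2HSV).astype(int)
    g=(h[...,1]<60)&(h[...,2]>150);z=np.zeros(g.shape,np.uint8);z[int(v)-22:int(v)+22,int(u)-22:int(u)+22]=g[int(v)-22:int(v)+22,int(u)-22:int(u)+22]
    ys,xs=np.nonzero(cv2.morphologyEx(z,cv2.MORPH_OPEN,np.ones((2,2))))
    W=np.array([back(d,p,.043)[:2] for p in np.c_[xs,ys]]);(cx,cy),(w,l),a=cv2.minAreaRect((W*1000).astype(np.float32))
    print("groove",len(xs),round(cx,1),round(cy,1),round(w,1),round(l,1),round(np.deg2rad(a),3))
E
python3 m4.py b2
```

```text
{'clock': 24.0, 'position': [0.28, -0.3709, 0.26], 'ee_rot': [-0.0, 0.1545, 0.988, 0.0004], 'width': 0.0853, 'gripper_force': 0.0, 'contact_force': [0.319, 0.1582, 0.686]}
groove 647 642.3 -250.6 20.7 60.8 1.258
groove 417 634.2 -252.5 19.5 60.3 1.248
```

View pics/b2.png

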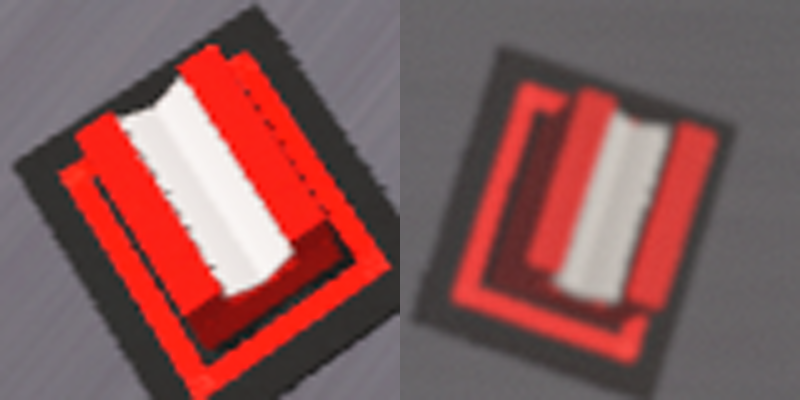

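View pics/top_b2.png

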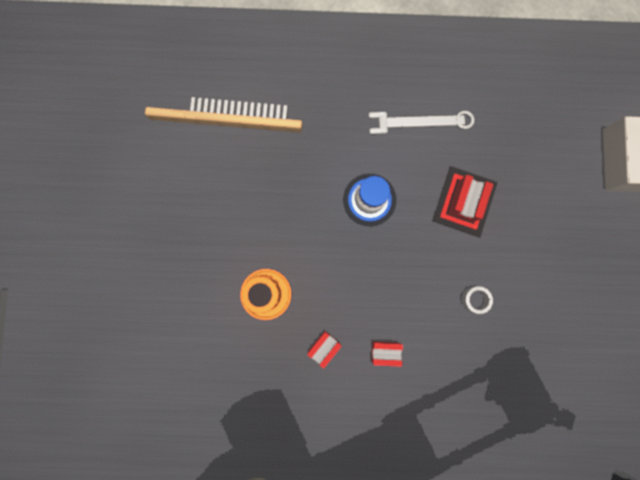

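The top view shows the brush, wrench and collar unmoved. In the scene crop the block sits inside the outline with gaps at the left (130,250) and near end (280,310). One last zoom to judge the 3 mm gaps.

```bash
python3 - <<'E'
from vis import *
from rig import manip
o=[]
for n in("scene","top"):
    d=manip.get_image(n);u,v=proj(d,np.array([[.6395,-.252,.01]]))[0].astype(int);h=30
    p=np.clip(d["pixels"][v-h:v+h,u-h:u+h].astype(float)*1.5,0,255).astype(np.uint8);o.append(cv2.resize(p,(400,400),interpolation=cv2.INTER_NEAREST))
    np.savez(n+"_end.npz",**{k:np.array(q) for k,q in d.items()});print(u,v)
    # mat from its outline for reference
    h=cv2.cvtColor(d["pixels"],cv2.COLOR_BGR2HSV).astype(int)
    for nm,c in(("blockcorner",None),):
        for x,y,z in((-30,22.5,.004),(-30,-22.5,.004),(30,22.5,.004),(-33,25.5,.004),(-33,-25.5,.004),(33,25.5,.004)):
            c,s=np.cos(-.312),np.sin(-.312);P=np.array([[.6395+(c*x-s*y)/1e3,-.252+(s*x+c*y)/1e3,z]])
            print(((proj(d,P)[0]-[u-30,v-30])*6.667).round(0),end=" ")
    print()
cv2.imwrite("pics/end.png",np.hstack(o))
E
```

```text
235 394
[227.  42.] [ 50. 161.] [372. 268.] [232.  24.] [ 31. 157.] [392. 271.] 
466 199
[ 72. 292.] [242. 352.] [144.  71.] [ 57. 299.] [250. 367.] [137.  56.]
```

View pics/end.png

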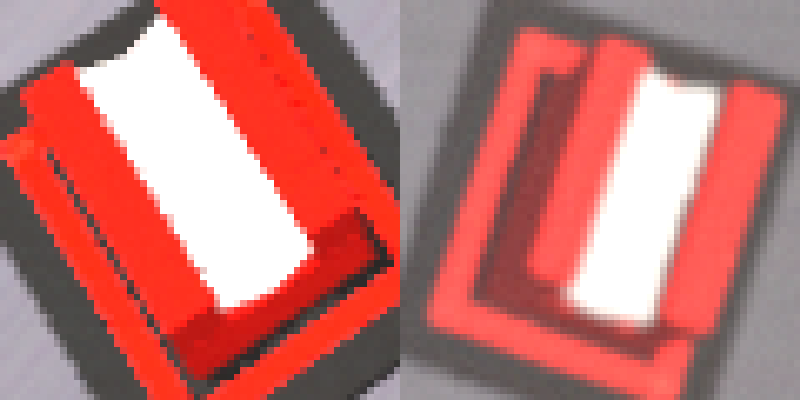

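The zoom shows even gaps: near end about 3 mm at (290,330), and the two long sides balanced to within about 1 mm at (120,250) and (300,100). The block is centred and aligned, so I'm handing in.

```bash
python3 -c "
from rig import manip
print(manip.sign_off())"
```

```text
the job is handed in; nothing more can be done
None
```

The job is handed in at about 24 s: the tube stands in the base with the cover over it inside the rim, the jar is upright on the blue-ring mat, and the V-block is centred groove up in the red rectangle to within about 1 mm, with the collar, brush and wrench left alone.

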